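Swap tie rods at the inspection camera

ROBOT

A 6-joint arm with a two-finger parallel gripper is mounted at the origin on the work surface. World frame = base frame: x ahead of the robot, y to its left, z up, the work surface at z = 0. Lengths are in mm, angles in rad, forces in N, time in s.
With the tool pointing down it reaches from about 400 to 925 mm from the base axis. Payload 12.5 kg.
Tool frame: the origin (TCP) lies between the finger pads, 19 mm behind the fingertips; this is the grasp point; z points along the fingers, y is the line along which they close (so a half turn about z gives the same grasp; the last joint's range is limited). The gripper opens to 95 mm and grips with 3 to 60 N. Pads are 20 mm wide; open, the fingers measure 119 mm over their backs; the gripper's body (75 mm by 180 mm) begins 59 mm behind the grasp point.
Start: joints at [-1.405, 0.491, 1.559, -0, 1.092, -0.106], TCP at [167.813, -602.066, 233.461] pointing down, gripper open.
Joint ranges: [-3.1, 3.1], [-0.84, 2.19], [0.05, 2.79], [-1.13, 4.28], [0.06, 2.93], [-2.69, 2.69]. Speed limits (rad/s): [2.22, 2.22, 2.79, 3.14, 3.14, 3.14].

INTERFACE

Orientations are given as [roll, pitch, yaw] about the fixed x, y, z axes, in that order (R = Rz(yaw) Ry(pitch) Rx(roll)).
In Python, from cell import env, eyes gives the robot as it stands.
- The arm moves only by the shell command python3 -m inch 'ROWS'. ROWS is JSON, a list of rows, each a list of 3 entries, a list of its own where there are three numbers: the shift along the tool's x, y, z in units of 60 mm (1.0 is 60 mm), then the turn about the tool's z in units of 5 degrees (1.0 is 5 degrees), then the closure, from -1 (fully open) to 1 (shut). In form: [[[tx, ty, tz], turn, claw], ...]. A call has exactly 10 rows; each row shifts and turns the commanded pose from where the row before left it, along the tool's axes as they then stand; what a row does not reach is not made up. A row lasts 1/8 s, in which the tool goes at most 62.5 mm and 10.7 degrees, less where a joint would pass 70% of its speed; a pose out of reach is approached as far as the arm can. A call is refused whole if a number of a shift passes 1 or a number of a turn 1, either way. A call with a gripper value outside its range is refused whole. The fingers move at their own pace and stop on an object; the grip force is fixed at half the most. Time passes only in rows, so rows that do not move let the fingers close, or fill a call up. It gives the time, the measured TCP pose, the force, the opening and the grip force at its end, in the units of the state.
- env.state(): the state, without advancing time (a new reading comes with each control period).
- eyes.read_camera(name): name is "scene" or "top" or "wrist"; returns a dict with "pixels" (384x512x3 uint8, red, green, blue), "fx", "fy", "cx", "cy" (pixels), "extrinsics" (4x4, takes a point from world to camera coordinates). Camera axes: x right, y down, z forward; pixel columns grow to the right and rows downward; lengths in mm; the calibration is good to about 2 mm. A picture is of the moment at which its call begins. There is no depth.
- env.job_done(): hands the job in; it is judged then, once.
Trained networks look in a picture, given as the dict that the camera call returned (one of the last four; its "shot" number tells which), for a name from the list of things; names that differ only in an ending like _2 or _b are one class to them, and where a whole thing is asked for, a point or a joint stands for the part that bears it (a point fixed in the world has none). Each returns a list of dicts, best first, with "score" (0 to 1); they miss things now and then, are a little off and sometimes report something else, mostly with a low value. They report only what shows in the picture. A call takes as long as a camera call. They do not tell look-alikes from the thing itself.
- eyes.boxes_of(name, picture): "centre" ([row, column] in pixels, amid what is visible of it).
- eyes.cut_out(name, picture): "mask" (384x512 bool, what is visible of it) and "centre" ([row, column] in pixels, amid what is visible of it).
- eyes.spot_point(name, picture): "centre" ([row, column] in pixels: a listed point, or the origin of a listed thing).
The state is a dict: "t": time; "joints": joint angles; "qvel": joint speeds; "tau": joint torques, N m; "eef_pos": TCP position; "tcp_rot": TCP orientation; "ft_force": force on the tool from outside, world axes, zero at the start; "moment": the same for the moment, N m; "opening": opening from 0.0 (shut) to 1.0 (fully open); "grip_force": force on a finger pad.
Only numpy, scipy, OpenCV 4.12 (cv2) and the standard library are available. Lean on these libraries where they do the work, as an engineer would, in place of code of your own. Each camera call takes 0.05 s, during which the arm holds its last target. There are 200 camera calls.

TASK

We are checking tie rods one by one: first lay the checked rod, which lies on the bench, in the free place of the rack (red strip), its black knob pointing the same way as the other rods' knobs, and let it go. Then take the rod with the yellow band out of the rack and finish while holding it still in the air before the inspection camera: band at the focus point (straight in front of the lens, 130 mm from the glass) and not covered by the fingers, rod level and square across the view, knob away from the robot. Never let go of a rod high above the bench, do not bump the camera, and leave the other rod, screwdriver, white end cap and brass fitting where they are.

Things in the scene. Friction and masses are not known exactly. Their poses are not given: they have to be found in the camera images.
- rod_checked: Tie rod, 208 mm: round steel shaft 10 x 170 mm; hexagonal black knob (22 mm across flats, 25 long) on its +x end, hexagonal aluminium foot (22 mm, 13 long) on its -x end. About 130 g, balanced near mid-shaft. Origin on the axis at mid-shaft, x towards the knob (may be rolled about x). Green band; lies alone on the bench on its hexagons, axis level, 11 mm above the bench.
- rod_checked_knob (a point): Centre of the black knob of the checked rod, on its axis, 97.5 mm from the rod's origin.
- rod_due: Tie rod, 208 mm: round steel shaft 10 x 170 mm; hexagonal black knob (22 mm across flats, 25 long) on its +x end, hexagonal aluminium foot (22 mm, 13 long) on its -x end. About 130 g, balanced near mid-shaft. Origin on the axis at mid-shaft, x towards the knob (may be rolled about x). In the rack; the only one with a yellow band: the one to show.
- rod_due_band (a point): Middle of the yellow band on rod_due (16 mm wide, round the shaft), on the axis, 35 mm from mid-shaft towards the aluminium foot (x = -35 mm in the rod's frame).
- rod_due_knob (a point): Centre of the black knob of rod_due, on its axis, 97.5 mm from mid-shaft.
- rod_stay: Tie rod, 208 mm: round steel shaft 10 x 170 mm; hexagonal black knob (22 mm across flats, 25 long) on its +x end, hexagonal aluminium foot (22 mm, 13 long) on its -x end. About 130 g, balanced near mid-shaft. Origin on the axis at mid-shaft, x towards the knob (may be rolled about x). Green band; lies in the rack and stays there (bystander).
- rack: Fixed rack: blue plate 170 x 210 x 6 mm, origin under its centre, on the bench. White combs at x = +-60 mm (10 thick) with 45 degree V notches at y = -70, 0, 70 mm: three places along x. V bottom 30 mm, mouth (28 wide) 44 mm above the bench; seated rods: axis at 37 mm, mid-rod at x about 0, knob and foot outside the combs (20 mm play each way), knobs to the rack's +x. Two places are taken.
- free_mark: Red strip 100 x 34 x 1 mm on the rack's base plate, under the one free place. Origin at the middle of that place, 6 mm above the bench (31 mm below the axis of a seated rod); x along the place, the same way as the rack's x.
- cam_stand: Stand of the inspection camera, fixed to the bench: dark base 140 x 110 x 14 mm (x, y, z), origin at the centre of its underside; 20 mm post up to 300 mm at y = -20 mm. The camera looks level along the stand's +y; the stand's +x points away from the robot, across the camera's view.
- carriage (a joint): Height of the camera on its post: value 0 to 0.07 m, the lens axis is 170 mm plus this value above the bench. Stays where it is.
- lens (a point): Centre of the front glass of the camera: white housing 56 mm square, dark lens tube 40 mm diameter, on the lens axis. 79 mm in front (+y) of the stand's origin.
- focus (a point): Focus point of the camera, in empty air: on the lens axis, 130 mm straight in front of the glass, at lens height. Axes as the stand's: y along the view (from the lens outwards), x across the view, level, pointing away from the robot.
- screwdriver: Screwdriver with yellow handle, 180 mm, lying on the bench beyond the rods (bystander).
- end_cap: White plastic flanged cap, 52 mm diameter, 45 mm tall, standing on the bench (bystander).
- fitting: Brass fitting, 32 mm diameter, 36 mm tall, standing on the bench beyond the rods (bystander).
Not all that is in view belongs to the job. What is shaped like the rod_due but pink or turquoise is not meant. What is shaped like the rod_checked but pink is not meant.

How it is judged (in metres and radians):
On the way, in this order (a step that is already met when the one before it is completed fails the run):
1. the checked rod lies released in the free place, knob the same way as the others (x of rod_checked in the frame of free_mark between -0.022 and 0.022 m and y of rod_checked in the frame of free_mark between -0.008 and 0.008 m and z of rod_checked in the frame of free_mark between 0.024 and 0.038 m and angle between the x axis of rod_checked and the x axis of free_mark, either way round below 0.1 rad and x of rod_checked_knob in the frame of free_mark above 0.05 m and contact force between the fingers and rod_checked below 0.05 N and linear speed of rod_checked below 0.03 m/s), for 0.2 s.
2. the rod with the yellow band is lifted clear of the rack by the gripper (height (world z) of rod_due above 0.09 m and contact force between the fingers and rod_due above 1 N and contact force between rod_due and rack below 0.05 N), for 0.2 s.
At the end, for the whole second after the job is handed in: Checked rod released in the free place (22 mm lengthwise, 8 mm sideways), knob to the rack's +x. Yellow-banded rod held still by the fingers alone, band within 20 mm of focus and 16 mm clear of the TCP, level within 0.15 rad, square to the view within 0.2 rad, knob away from the robot (all of step 1 and distance between rod_due_band and focus below 0.02 m and angle between the x axis of rod_due and the x axis of focus, either way round below 0.2 rad and x of rod_due_knob in the frame of focus above 0.08 m and angle between rod_due's own x axis and vertical between 1.4208 and 1.7208 rad and horizontal distance between the grasp point and rod_due_band above 0.016 m and contact force between the fingers and rod_due above 1 N and linear speed of rod_due below 0.03 m/s and contact force between rod_due and cam_stand below 0.05 N and contact force between rod_due and rack below 0.05 N); the arm keeps its last pose, push and grip.
It fails at once if the other rod in the rack, the screwdriver, the end cap or the brass fitting was disturbed (20 mm) (distance of any of rod_stay, screwdriver, end_cap, fitting from where it was at the start of the episode above 0.02 m).
It fails at once if the camera or its stand was bumped (contact force between cam_stand and anything else above 3 N).
It fails at once if a rod was let go high in the air (axis above 75 mm) (height (world z) of rod_checked above 0.075 m and contact force between the fingers and rod_checked below 0.01 N).
It fails at once if a rod was let go high in the air (axis above 75 mm) (height (world z) of rod_due above 0.075 m and contact force between the fingers and rod_due below 0.01 N).
It also fails if it takes over 58 s, if anything falls off the work surface, if the arm or the gripper's body presses on something with over 40 N, if the wrist force passes 120 N, or if a joint passes its speed limit or range.

## Working session

There is one attempt and no reset: what is moved stays moved. The work goes in short steps, Python scripts to look and compute and a shell command to move; the robot and the scene stay as the last step left them, time stands still between calls to the robot, and variables do not carry over. Pictures are saved under pics/ and viewed, at most 10 in all, crops included, and the job is handed in when it is done.

```bash
ls; mkdir -p pics; cat > h.py <<'E'
import numpy as np, cv2
from cell import env, eyes
def ray(p,rc):
    E=np.array(p["extrinsics"]);R,t=E[:3,:3],E[:3,3]
    d=R.T@np.array([(rc[1]-p["cx"])/p["fx"],(rc[0]-p["cy"])/p["fy"],1.]);return -R.T@t,d
def onz(p,rc,z):
    o,d=ray(p,rc);return o+d*(z-o[2])/d[2]
def proj(p,X):
    E=np.array(p["extrinsics"]);c=E[:3,:3]@np.array(X,float)+E[:3,3]
    return [p["fy"]*c[1]/c[2]+p["cy"],p["fx"]*c[0]/c[2]+p["cx"]]
def tri(prs):
    A=np.zeros((3,3));b=np.zeros(3)
    for p,rc in prs:
        o,d=ray(p,rc);d=d/np.linalg.norm(d);M=np.eye(3)-np.outer(d,d);A+=M;b+=M@o
    return np.linalg.solve(A,b)
def save(p,n): cv2.imwrite("pics/"+n,p["pixels"][:,:,::-1])
E
python3 - <<'E'
from h import *
np.set_printoptions(precision=1,suppress=True)
P={n:eyes.read_camera(n) for n in("scene","top","wrist")}
im=np.hstack([P["scene"]["pixels"],P["top"]["pixels"]])
for n in P: save(P[n],n+"0.png")
for n in("top","scene"):
    p=P[n];o,_=ray(p,[0,0]);print(n,"cam at",o)
    for k in["rod_checked","rod_checked_knob","rod_due","rod_due_band","rod_due_knob","rack","free_mark","cam_stand","lens","focus","screwdriver","end_cap","fitting"]:
        print(k,[(round(d["score"],2),np.round(d["centre"]).tolist()) for d in eyes.spot_point(k,p)[:5]])
print(env.state())
E
```

```text
pics
top cam at [ 311.2   35.3 1729.3]
rod_checked [(0.73, [248.0, 332.0]), (0.47, [198.0, 292.0])]
rod_checked_knob [(0.66, [248.0, 356.0]), (0.56, [172.0, 299.0]), (0.53, [135.0, 338.0])]
rod_due [(0.81, [265.0, 189.0]), (0.59, [190.0, 112.0]), (0.51, [175.0, 210.0]), (0.41, [171.0, 302.0])]
rod_due_band [(0.78, [180.0, 210.0]), (0.56, [257.0, 198.0]), (0.48, [181.0, 108.0])]
rod_due_knob [(0.76, [213.0, 125.0]), (0.63, [287.0, 174.0]), (0.52, [149.0, 202.0])]
rack [(0.58, [182.0, 188.0])]
free_mark [(0.86, [183.0, 192.0])]
cam_stand [(0.96, [213.0, 391.0])]
lens [(0.95, [209.0, 384.0])]
focus []
screwdriver [(0.62, [124.0, 260.0])]
end_cap [(0.71, [129.0, 340.0])]
fitting [(0.4, [142.0, 241.0]), (0.25, [132.0, 338.0])]
scene cam at [1393.2  -91.   709.2]
rod_checked [(0.83, [192.0, 166.0]), (0.73, [224.0, 212.0])]
rod_checked_knob [(0.79, [197.0, 138.0]), (0.51, [245.0, 196.0])]
rod_due [(0.81, [220.0, 307.0]), (0.75, [213.0, 403.0]), (0.52, [176.0, 304.0])]
rod_due_band [(0.8, [218.0, 304.0]), (0.67, [215.0, 415.0]), (0.55, [183.0, 303.0])]
rod_due_knob [(0.74, [165.0, 312.0]), (0.55, [198.0, 378.0]), (0.52, [244.0, 324.0])]
rack [(0.89, [225.0, 328.0]), (0.4, [292.0, 138.0])]
free_mark [(0.47, [229.0, 330.0])]
cam_stand [(0.66, [226.0, 89.0]), (0.58, [245.0, 323.0])]
lens [(0.9, [172.0, 102.0])]
focus []
screwdriver [(0.78, [286.0, 255.0])]
end_cap [(0.73, [295.0, 136.0])]
fitting [(0.69, [269.0, 279.0]), (0.27, [230.0, 332.0])]
{'t': 1.45, 'joints': array([-1.4,  0.5,  1.6, -0. ,  1.1, -0.1]), 'qvel': array([ 0., -0.,  0.,  0.,  0.,  0.]), 'tau': array([  0. , -61.2, -25.8,   0.1,   0. ,  -0. ]), 'eef_pos': array([ 167.8, -602.1,  233.5]), 'tcp_rot': array([3.1, 0. , 0.3]), 'ft_force': array([ 0.2, -0.3,  0.4]), 'moment': array([ 0., -0., -0.]), 'grip_force': 0.0, 'opening': 1.0011919440469041}
```

```bash
python3 - <<'E'
import cv2
a=cv2.imread("pics/top0.png")[100:320,80:430];cv2.imwrite("pics/topc.png",cv2.resize(a,None,fx=2.25,fy=2.25,interpolation=2))
a=cv2.imread("pics/scene0.png");cv2.imwrite("pics/scenec.png",cv2.resize(a,(800,600)))
E
```

```text
(no output)
```

View pics/topc.png

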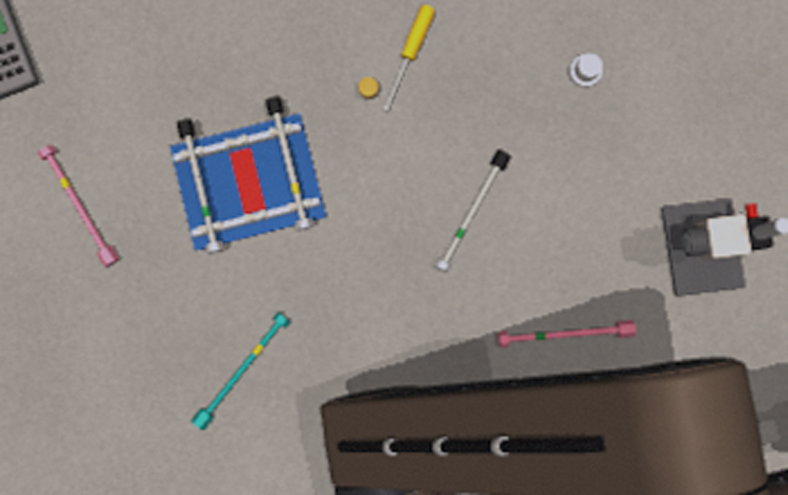

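View pics/scenec.png

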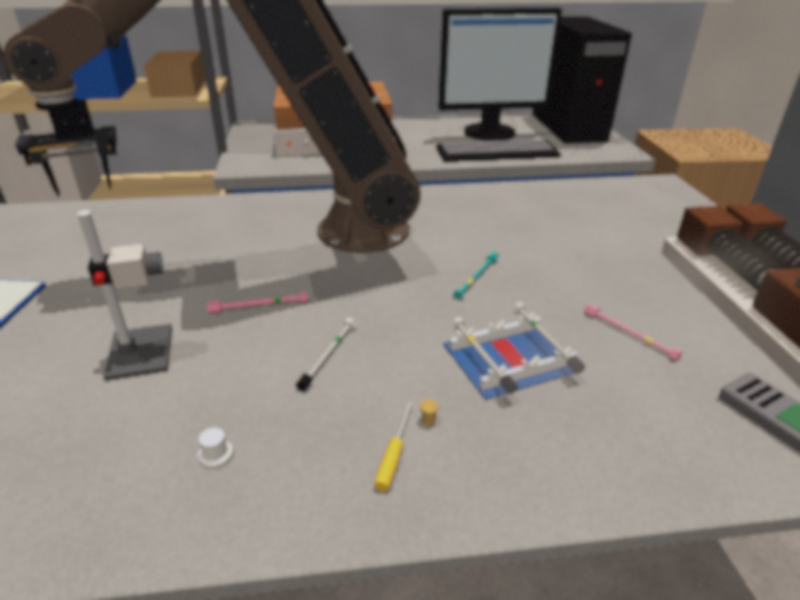

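The only candidates for rod_checked are the white/steel rod with green band (top px row ~195, col ~289) and the pink green-banded look-alike (row 248, col 332), which is rejected. For rod_due, the steel rod on the right of the rack (row ~180, col 208) has the yellow band. Rejected there: turquoise (row 265, col 189), pink (row 190, col 112), and the green-banded steel rod on the left of the rack (row ~180, col 170), which is rod_stay. The red strip is at (181, 190). The end cap, screwdriver and fitting are at (129,340), (124,260) and (139,243).

```bash
cat > m.py <<'E'
from h import *
np.set_printoptions(precision=1,suppress=True)
p=eyes.read_camera("top");s=eyes.read_camera("scene")
hsv=cv2.cvtColor(p["pixels"],cv2.COLOR_RGB2HSV).astype(int);H,S,V=hsv[...,0],hsv[...,1],hsv[...,2]
def cen(m,r0,r1,c0,c1):
    k=np.zeros_like(m);k[r0:r1,c0:c1]=1;m=m&k;r,c=np.nonzero(m);return np.array([r.mean(),c.mean()]),len(r),np.stack([c,r],1).astype(np.float32)
dark=V<60
print("fx",p["fx"])
kn,n,_=cen(dark,160,182,292,312);print("chk knob",kn,n,onz(p,kn,11))
gb,n,_=cen((H>40)&(H<80)&(S>120),190,215,270,300);print("chk green",gb,n,onz(p,gb,11))
for nm,b in(("due knob",(140,155,193,212)),("stay knob",(150,164,154,170))):
    k,n,_=cen(dark,*b);print(nm,k,n,onz(p,k,37))
yb,n,_=cen((H>20)&(H<35)&(S>120),170,195,200,222);print("yellow",yb,n,onz(p,yb,42))
rd,n,pts=cen(((H<8)|(H>172))&(S>150),160,200,175,205);print("red",rd,n,onz(p,rd,7))
w=onz(p,[0,0],7)
P=np.array([onz(p,[r,c],7)[:2] for c,r in pts]);u=np.linalg.svd(P-P.mean(0))[2][0];print("red yaw",np.degrees(np.arctan2(u[1],u[0])))
bl,n,pts=cen((H>100)&(H<125)&(S>130),140,220,150,230);
P=np.array([onz(p,[r,c],6)[:2] for c,r in pts],np.float32);print("plate",cv2.minAreaRect(P))
print("masks cam_stand")
a=cv2.minAreaRect
bd,n,pts=cen((V<85)&(S<60),180,235,372,412)
P=np.array([onz(p,[r,c],14)[:2] for c,r in pts],np.float32);print("base",n,a(P))
L=[max(eyes.spot_point("lens",q),key=lambda d:d["score"])["centre"] for q in(p,s)]
print("lens",L,tri([(p,L[0]),(s,L[1])]))
C=[max(eyes.spot_point("cam_stand",q),key=lambda d:d["score"])["centre"] for q in(p,s)]
print("stand",C,onz(p,C[0],0),onz(s,C[1],0))
E
python3 m.py; python3 - <<'E'
import cv2
a=cv2.imread("pics/top0.png")[160:260,250:420];a=cv2.resize(a,None,fx=4,fy=4,interpolation=cv2.INTER_NEAREST)
b=cv2.imread("pics/scene0.png")[120:260,50:220];b=cv2.resize(b,None,fx=4,fy=4,interpolation=cv2.INTER_CUBIC)
cv2.imwrite("pics/crop1.png",a);cv2.imwrite("pics/crop2.png",b)
E
```

```text
fx 496.93993528307146
chk knob [170.7 302. ] 42 [ 603.5 -152.9   11. ]
chk green [203.3 284.1] 9 [487.9 -89.7  11. ]
due knob [146.6 201.7] 44 [681.1 197.9  37. ]
stay knob [156.6 162.2] 45 [644.7 333.2  37. ]
yellow [183.2 210.9] 14 [552.3 163.6  42. ]
red [180.1 189.6] 255 [567.9 240.5   7. ]
red yaw -165.35891523715617
plate ((567.3856811523438, 240.03121948242188), (167.25527954101562, 206.3253631591797), 14.897727966308594)
masks cam_stand
base 384 ((467.5538330078125, -463.8447265625), (135.67308044433594, 109.537353515625), 6.409468173980713)
lens [[208.3, 383.6], [220.8, 304.8]] [ 574.1 -120.9  199.3]
stand [[207.9, 390.1], [227.3, 90.4]] [ 475.4 -462.6    0. ] [ 478.1 -463.9    0. ]
```

View pics/crop1.png

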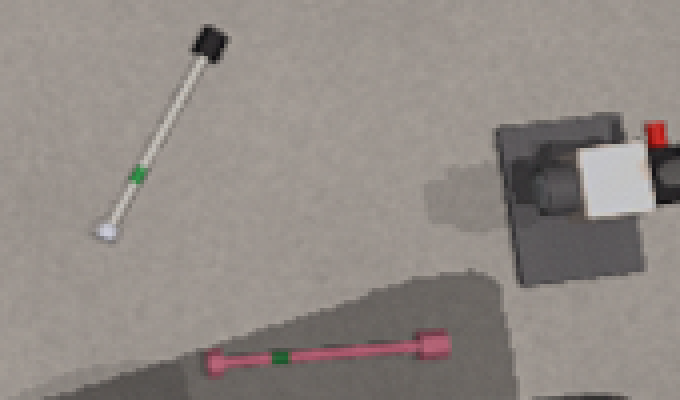

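View pics/crop2.png

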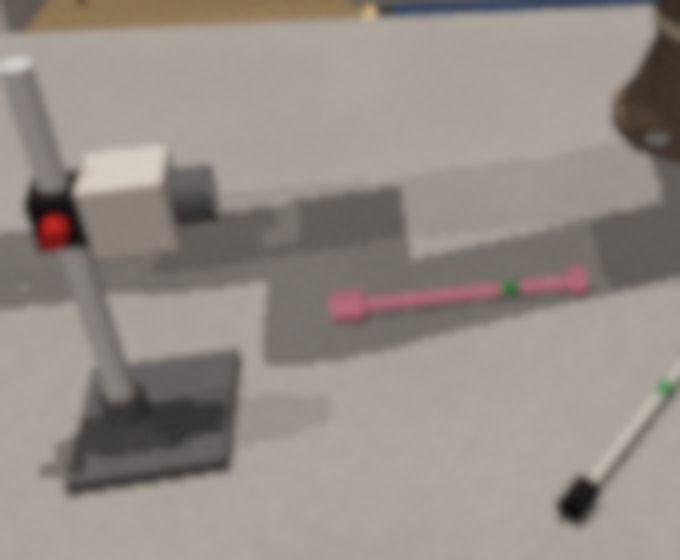

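Crops confirm: the steel rod with green band has its knob at top (crop1 px 210,43) and foot at (107,231). The pink one is the look-alike. The camera's lens tube faces +y.

```bash
cat > go.py <<'E'
# python3 go.py x y z yaw_deg : shift (tool axes, in row units) and turn units from the measured pose
import sys
from h import *
from scipy.spatial.transform import Rotation as R
np.set_printoptions(precision=3,suppress=True)
s=env.state();r=R.from_euler("xyz",s["tcp_rot"]);x,y,z,w=map(float,sys.argv[1:])
print("t",s["t"],"pos",s["eef_pos"],"rpy",np.degrees(s["tcp_rot"]),"q6",s["joints"][5])
print("shift",r.inv().apply(np.array([x,y,z])-s["eef_pos"])/60,"turn",-((w-np.degrees(s["tcp_rot"][2])+180)%360-180)/5)
E
python3 go.py 300 -330 330 -28.7
python3 - <<'E'
from h import *
p=eyes.read_camera("top");s=eyes.read_camera("scene")
a=eyes.spot_point("lens",p);b=[d for d in eyes.spot_point("lens",s) if d["centre"][1]<150]
print(a[0],b[:1],tri([(p,a[0]["centre"]),(s,b[0]["centre"])]) if b else None)
for z in(170,200,240):
  X=[458.6,-385.3,z];print(z,proj(p,X),proj(s,X))
E
```

```text
t 1.75 pos [ 167.798 -602.055  233.431] rpy [180.      0.001  15.572] q6 -0.10559520482173157
shift [ 3.34  -3.776 -1.61 ] turn 8.854484228108628
{'centre': [205.7, 386.5], 'score': 0.59} [{'centre': [170.4, 101.9], 'score': 0.88}] [ 464.27190724 -395.93352399  185.24819013]
170 [np.float64(208.0470988008474), np.float64(381.1832767680128)] [np.float64(173.75807396616935), np.float64(106.65485214628924)]
200 [np.float64(207.153014227991), np.float64(383.7586089707866)] [np.float64(164.44317046419897), np.float64(104.31325892358791)]
240 [np.float64(205.90577278830165), np.float64(387.35117855735734)] [np.float64(151.53760592517648), np.float64(101.06904040287887)]
```

```bash
python3 -m inch '[[[0.2,-0.2,-0.6],0,-1],[[0.5,-0.6,-0.3],0,-1],[[0.55,-0.65,-0.3],0,-1],[[0.55,-0.65,-0.2],0,-1],[[0.55,-0.65,-0.1],0,-1],[[0.55,-0.65,-0.1],0,-1],[[0.44,-0.38,0],0,-1],[[0,0,0],1,-1],[[0,0,0],1,-1],[[0,0,0],1,-1]]' && python3 go.py 518 -106 230 -28.7
```

```text
t: 3.2
eef_pos: [300.0, -329.6, 329.6]
tcp_rot: [3.141, -0.0, 0.008]
ft_force: [-0.0, -0.6, 0.1]
opening: 1.0
grip_force: 0.0
t 3.2 pos [ 300.041 -329.611  329.603] rpy [179.978  -0.012   0.43 ] q6 0.5826061966993696
shift [ 3.66  -3.7    1.659] turn 5.825977380509909
```

```bash
python3 -m inch '[[[0.6,-0.6,0.2],0,-1],[[0.6,-0.6,0.25],0,-1],[[0.6,-0.6,0.3],0,-1],[[0.6,-0.6,0.3],0,-1],[[0.6,-0.6,0.3],0,-1],[[0.66,-0.7,0.31],0,-1],[[0,0,0],1,-1],[[0,0,0],1,-1],[[0,0,0],1,-1],[[0,0,0],1,-1]]' && python3 -m inch '[[[0,0,0],1,-1],[[0,0,0],0.83,-1],[[0,0,0],0,-1],[[0,0,0],0,-1],[[0,0,0],0,-1],[[0,0,0],0,-1],[[0,0,0],0,-1],[[0,0,0],0,-1],[[0,0,0],0,-1],[[0,0,0],0,-1]]' && python3 - <<'E'
from h import *
np.set_printoptions(precision=1,suppress=True)
p=eyes.read_camera("wrist");save(p,"w1.png");s=env.state();print(s["eef_pos"],s["tcp_rot"])
for X in([603.5,-152.9,11],[518,-106,11],[436,-61,11]): print(proj(p,X))
for k in("rod_checked","rod_checked_knob"):
  for d in eyes.spot_point(k,p)[:2]: print(k,d,onz(p,d["centre"],11))
E
```

```text
t: 4.45
eef_pos: [517.4, -105.6, 229.9]
tcp_rot: [3.141, -0.0, -0.342]
ft_force: [-0.3, -0.4, 0.6]
opening: 1.003
grip_force: 0.0
t: 5.7
eef_pos: [517.3, -105.6, 229.8]
tcp_rot: [3.142, -0.0, -0.499]
ft_force: [-0.0, 0.0, 0.2]
opening: 1.004
grip_force: 0.0
[ 517.3 -105.6  229.8] [ 3.1 -0.  -0.5]
[np.float64(80.41241194906164), np.float64(256.12487477581345)]
[np.float64(165.26029023204623), np.float64(255.89118323801583)]
[np.float64(235.310336804314), np.float64(255.6849134628916)]
rod_checked {'centre': [234.8, 417.4], 'score': 0.68} [ 335.5 -246.8   11. ]
rod_checked {'centre': [167.8, 257.1], 'score': 0.63} [ 514.5 -105.8   11. ]
rod_checked_knob {'centre': [198.1, 486.6], 'score': 0.6} [ 342.  -340.6   11. ]
```

View pics/w1.png

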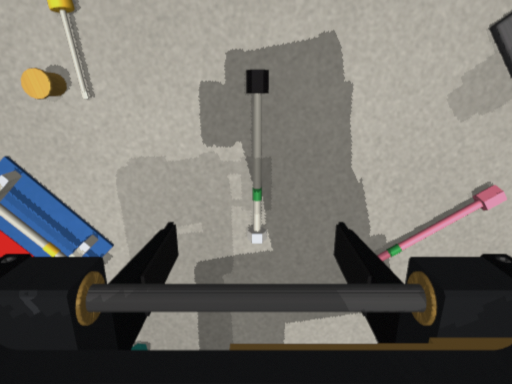

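The rod lies vertically in the wrist view: knob (80,257), green band (194,257), foot (238,257). It is within about 1 px of the prediction, so I'll descend and grip.

```bash
python3 -m inch '[[[0,0,0.8],0,-1],[[0,0,0.8],0,-1],[[0,0,0.8],0,-1],[[0,0,0.6],0,-1],[[0,0,0.3],0,-1],[[0,0,0.15],0,-1],[[0,0,0],0,0],[[0,0,0],0,1],[[0,0,0],0,1],[[0,0,0],0,1]]' && python3 -m inch '[[[0,0,0],0,1],[[0,0,0],0,1],[[0,0,-0.3],0,1],[[0,0,-0.8],0,1],[[0,0,-0.8],0,1],[[0,0,-0.8],0,1],[[0,0,0],0,1],[[0,0,0],-1,1],[[0,0,0],-1,1],[[0,0,0],-1,1]]' && python3 go.py 567.6 240.3 150 14.8
```

```text
t: 7.1
eef_pos: [517.5, -105.7, 23.3]
tcp_rot: [-3.142, -0.001, -0.499]
ft_force: [-0.4, 0.3, -0.2]
opening: 0.634
grip_force: 0.0
t: 8.35
eef_pos: [516.9, -105.5, 183.7]
tcp_rot: [-3.142, 0.002, -0.234]
ft_force: [-0.4, 0.7, -0.3]
opening: 0.003
grip_force: 0.0
t 8.35 pos [ 516.915 -105.484  183.681] rpy [-179.995    0.094  -13.415] q6 1.4784796119484795
shift [-0.514 -5.802  0.563] turn -5.642946319762245
```

The fingers closed more slowly than I allowed for, so the rod stayed behind. I'll look again.

```bash
python3 -m inch '[[[0,0,0],1,-1],[[0,0,0],1,-1],[[0,0,0],1,-1],[[0,0,0],0,-1],[[0,0,0],0,-1],[[0,0,0],0,-1],[[0,0,0],0,-1],[[0,0,0],0,-1],[[0,0,0],0,-1],[[0,0,0],0,-1]]' && python3 - <<'E'
from h import *
np.set_printoptions(precision=1,suppress=True)
p=eyes.read_camera("wrist");save(p,"w2.png");print(env.state()["eef_pos"])
hsv=cv2.cvtColor(p["pixels"],cv2.COLOR_RGB2HSV).astype(int);H,S,V=hsv[...,0],hsv[...,1],hsv[...,2]
m=(V<50);m[130:]=0;m[:,:215]=0;m[:,300:]=0;r,c=np.nonzero(m);print("knob",r.mean(),c.mean(),len(r));k=onz(p,[r.mean(),c.mean()],11)
m=(H>40)&(H<80)&(S>120);m[:,:200]=0;m[:,310:]=0;r,c=np.nonzero(m);g=onz(p,[r.mean(),c.mean()],11);print("green",r.mean(),c.mean(),k,g,np.degrees(np.arctan2(*(k-g)[[1,0]])),k-(k-g)*97.5/132.5)
E
python3 go.py 518 -106 22 -28.7
```

```text
t: 9.6
eef_pos: [517.3, -105.6, 184.8]
tcp_rot: [3.142, -0.0, -0.499]
ft_force: [-0.1, -0.4, 0.0]
opening: 0.98
grip_force: 0.0
[ 517.3 -105.6  184.8]
knob 78.91818181818182 257.1060606060606 660
green 206.94642857142858 256.98214285714283 [ 602.7 -153.5   11. ] [484.6 -89.1  11. ] -28.582271243176795 [ 515.8 -106.1   11. ]
t 9.65 pos [ 517.329 -105.62   184.84 ] rpy [179.997  -0.005 -28.576] q6 1.7430970084293371
shift [0.013 0.    2.714] turn 0.024824178247422425
```

View pics/w2.png

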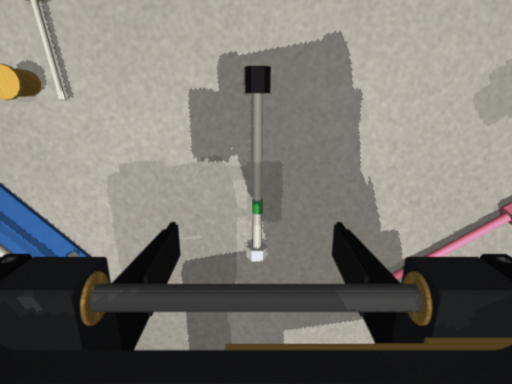

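The rod hasn't moved: knob (79,257), band (207,257), foot (254,257). I'll descend again and wait for the fingers to close fully.

```bash
python3 -m inch '[[[0,0,0.8],0,-0.4],[[0,0,0.8],0,-0.4],[[0,0,0.7],0,-0.4],[[0,0,0.3],0,-0.4],[[0,0,0.1],0,1],[[0,0,0],0,1],[[0,0,0],0,1],[[0,0,0],0,1],[[0,0,0],0,1],[[0,0,0],0,1]]' && python3 -m inch '[[[0,0,0],0,1],[[0,0,0],0,1],[[0,0,0],0,1],[[0,0,0],0,1],[[0,0,0],0,1],[[0,0,0],0,1],[[0,0,0],0,1],[[0,0,0],0,1],[[0,0,0],0,1],[[0,0,0],0,1]]'
```

```text
t: 10.9
eef_pos: [517.4, -105.6, 23.0]
tcp_rot: [3.142, -0.0, -0.499]
ft_force: [0.1, -0.3, 0.6]
opening: 0.124
grip_force: 0.7
t: 12.15
eef_pos: [517.4, -105.7, 23.0]
tcp_rot: [3.142, -0.0, -0.499]
ft_force: [-1.7, -1.2, 5.4]
opening: 0.097
grip_force: 30.0
```

```bash
python3 -m inch '[[[0,0,-0.3],0,1],[[0,0,-0.8],0,1],[[0,0,-0.8],0,1],[[0,0,-0.3],-0.7,1],[[0,0,0],-1,1],[[0,0,0],-1,1],[[0,0,0],-1,1],[[0,0,0],-1,1],[[0,0,0],-1,1],[[0,0,0],-1,1]]' && python3 -m inch '[[[0,0,0],-1,1],[[0,0,0],-1,1],[[0,0,0],0,1],[[0,0,0],0,1],[[0,-0.3,0],0,1],[[0,-0.6,0],0,1],[[0,-0.6,0],0,1],[[0,-0.6,0],0,1],[[0,-0.3,0],0,1],[[0,0,0],0,1]]'; python3 go.py 567.6 240.3 150 14.8
```

```text
t: 13.4
eef_pos: [517.2, -105.5, 154.4]
tcp_rot: [-3.141, 0.001, 0.089]
ft_force: [-0.5, 0.1, -0.7]
opening: 0.097
grip_force: 30.0
t: 14.65
eef_pos: [480.0, 34.6, 154.9]
tcp_rot: [3.141, -0.0, 0.262]
ft_force: [0.7, -0.9, -1.4]
opening: 0.096
grip_force: 30.0
t 14.65 pos [479.964  34.572 154.922] rpy [179.991  -0.004  15.023] q6 1.2433241240009707
shift [ 2.299 -2.933  0.082] turn 0.04457157542001937
```

```bash
python3 -m inch '[[[0.3,-0.4,0],0,1],[[0.4,-0.55,0],0,1],[[0.4,-0.55,0],0,1],[[0.4,-0.55,0],0,1],[[0.4,-0.5,0],0,1],[[0.4,-0.383,0],0.04,1],[[0,0,0],0,1],[[0,0,0],0,1],[[0,0,0],0,1],[[0,0,0],0,1]]'; cat > wr.py <<'E'
import sys
from h import *
np.set_printoptions(precision=1,suppress=True)
p=eyes.read_camera("wrist");save(p,sys.argv[1]);print(env.state()["eef_pos"])
c,s=np.cos(np.radians(14.8)),np.sin(np.radians(14.8))
F=np.array([567.6,240.3]);X=np.array([c,s]);Y=np.array([-s,c])
im=p["pixels"].copy()
for nm,v in(("mine",(0,31)),("due",(-70,37)),("stay",(70,37))):
  for a in(97.5,-35):
    r,q=proj(p,[*(F+X*a+Y*v[0]),37]);print(nm,a,round(r),round(q));cv2.circle(im,(int(q),int(r)),4,(255,0,255),1)
for a,b in((50,17),(50,-17),(-50,17),(-50,-17)):
    r,q=proj(p,[*(F+X*a+Y*b),7]);cv2.circle(im,(int(q),int(r)),3,(0,255,0),1)
cv2.imwrite("pics/"+sys.argv[1],im[:,:,::-1])
E
python3 wr.py w3.png
```

```text
t: 15.9
eef_pos: [568.3, 238.4, 155.0]
tcp_rot: [3.141, -0.0, 0.256]
ft_force: [0.4, -0.9, -0.9]
opening: 0.098
grip_force: 30.0
[568.3 238.5 155. ]
mine 97.5 77 253
mine -35 226 254
due 97.5 76 339
due -35 226 328
stay 97.5 77 168
stay -35 227 180
```

View pics/w3.png

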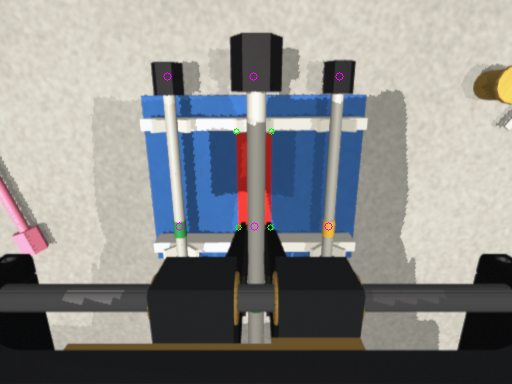

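Calibrated overlays sit on the rack rods: knobs (77,168) and (76,339), yellow band (226,328), red strip beneath. The held rod is about 2 mm off to the right. I'll correct that and lower it.

```bash
python3 go.py 567.6 240.5 49 14.8
```

```text
t 15.95 pos [568.273 238.539 154.974] rpy [179.994  -0.007  14.679] q6 1.6050056838734552
shift [-0.003 -0.035  1.766] turn -0.02412220369770921
```

```bash
python3 -m inch '[[[0,-0.035,0.3],-0.02,1],[[0,0,0.4],0,1],[[0,0,0.4],0,1],[[0,0,0.3],0,1],[[0,0,0.2],0,1],[[0,0,0.1],0,1],[[0,0,0.04],0,1],[[0,0,0],0,1],[[0,0,0],0,1],[[0,0,0],0,1]]'; python3 go.py 567.6 240.5 49 14.8
```

```text
t: 17.2
eef_pos: [567.9, 241.2, 50.8]
tcp_rot: [3.142, -0.001, 0.259]
ft_force: [0.3, -0.7, -0.9]
opening: 0.094
grip_force: 30.0
t 17.2 pos [567.891 241.181  50.756] rpy [179.995  -0.034  14.824] q6 1.6068312213035432
shift [-0.008  0.01   0.029] turn 0.004770269061435783
```

```bash
python3 -m inch '[[[0,0,0.03],0,1],[[0,0,0.01],0,1],[[0,0,0],0,0],[[0,0,0],0,0],[[0,0,0],0,0],[[0,0,0],0,0],[[0,0,0],0,0],[[0,0,0],0,0],[[0,0,0],0,0],[[0,0,0],0,0]]' && python3 -m inch '[[[0,0,-0.3],0,0],[[0,0,-0.6],0,0],[[0,0,-0.6],0,0],[[0,0,-0.6],0,0],[[0,0,-0.3],0,0],[[0,0,0],0,0],[[0,0,0],0,0],[[0,0,0],0,0],[[0,0,0],0,0],[[0,0,0],0,0]]'; python3 wr.py w4.png; python3 go.py 585.3 172.7 150 14.8
```

```text
t: 18.45
eef_pos: [567.7, 241.1, 48.0]
tcp_rot: [3.141, 0.0, 0.259]
ft_force: [0.0, 1.3, 0.5]
opening: 0.503
grip_force: 0.0
t: 19.7
eef_pos: [567.7, 241.1, 191.6]
tcp_rot: [3.141, 0.001, 0.259]
ft_force: [1.3, 0.0, 0.3]
opening: 0.503
grip_force: 0.0
[567.7 241.1 191.7]
mine 97.5 79 257
mine -35 212 257
due 97.5 79 332
due -35 212 323
stay 97.5 79 182
stay -35 212 190
t 19.75 pos [567.727 241.137 191.712] rpy [179.995   0.026  14.823] q6 1.6067854131628556
shift [-0.008  1.178  0.695] turn 0.004502481281167548
```

View pics/w4.png

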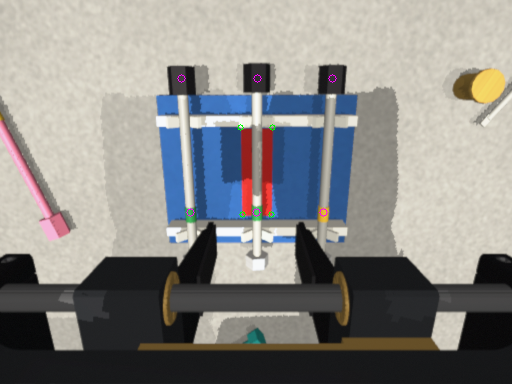

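The checked rod sits seated over the red strip (knob (78,257), band (210,257)). Next is the yellow-banded rod at (79,332)/(213,323).

```bash
python3 -m inch '[[[0,0.4,0],0,0],[[0,0.5,0],0,0],[[0,0.278,0],0,0],[[0,0,0],0,0],[[0,0,0.6],0,0],[[0,0,0.6],0,0],[[0,0,0.6],0,0],[[0,0,0.4],0,0],[[0,0,0.2],0,0],[[0,0,0],0,0]]'; python3 go.py 585.3 172.7 38 14.8
```

```text
t: 21.0
eef_pos: [585.6, 173.3, 47.7]
tcp_rot: [-3.142, 0.001, 0.259]
ft_force: [0.9, -0.2, 0.1]
opening: 0.503
grip_force: 0.0
t 21.0 pos [585.629 173.286  47.662] rpy [-179.997    0.05    14.845] q6 1.4913038838720598
shift [-0.008  0.008  0.161] turn 0.009029073397408638
```

```bash
python3 -m inch '[[[0,0.008,0.16],0,0],[[0,0,0],0,1],[[0,0,0],0,1],[[0,0,0],0,1],[[0,0,0],0,1],[[0,0,0],0,1],[[0,0,0],0,1],[[0,0,0],0,1],[[0,0,0],0,1],[[0,0,0],0,1]]' && python3 -m inch '[[[0,0,0],0,1],[[0,0,0],0,1],[[0,0,-0.2],0,1],[[0,0,-0.4],0,1],[[0,0,-0.6],0,1],[[0,0,-0.6],0,1],[[0,0,-0.6],0,1],[[0,0,-0.6],0,1],[[0,0,-0.2],0,1],[[0,0,0],0,1]]'; python3 - <<'E'
from h import *
np.set_printoptions(precision=1,suppress=True)
p=eyes.read_camera("top");s=eyes.read_camera("scene");save(p,"top2.png");save(s,"scene2.png")
for q,n in((p,"top"),(s,"scene")):
  for k in("lens","carriage","cam_stand"): print(n,k,[(d["score"],d["centre"]) for d in eyes.spot_point(k,q)[:3]])
# red knob / housing
for n,q,b in(("top",p,(170,240,370,440)),("scene",s,(120,240,40,130))):
  im=q["pixels"][b[0]:b[1],b[2]:b[3]];h=cv2.cvtColor(im,cv2.COLOR_RGB2HSV).astype(int)
  m=(h[...,2]>190)&(h[...,1]<45);r,c=np.nonzero(m);print(n,"white",len(r),r.min()+b[0],r.max()+b[0],c.min()+b[2],c.max()+b[2],r.mean()+b[0],c.mean()+b[2])
a=cv2.imread("pics/scene2.png")[140:210,60:120];b=cv2.imread("pics/top2.png")[180:240,365:425]
f=lambda i:cv2.resize(i,(360,420),interpolation=cv2.INTER_CUBIC)
cv2.imwrite("pics/lens.png",np.hstack([f(a),f(b)]))
E
python3 go.py 480 -250 200 6.5
```

```text
t: 22.25
eef_pos: [586.0, 172.4, 38.5]
tcp_rot: [3.142, -0.0, 0.259]
ft_force: [-0.9, 2.7, 3.7]
opening: 0.096
grip_force: 30.0
t: 23.5
eef_pos: [585.9, 172.2, 230.4]
tcp_rot: [3.141, -0.0, 0.259]
ft_force: [-0.1, -0.2, -2.3]
opening: 0.096
grip_force: 30.0
top lens [(0.61, [203.0, 385.4])]
t 23.65 pos [585.451 172.194 228.821] rpy [-179.997    0.145   14.821] q6 1.4901192353963715
shift [-3.498  6.353  0.489] turn 1.664258915048714Traceback (most recent call last):
  File "<stdin>", line 5, in <module>
ValueError: it knows: cam_stand, end_cap, fitting, focus, free_mark, lens, rack, rod_checked, rod_checked_knob, rod_due, rod_due_band, rod_due_knob, rod_stay, screwdriver
```

```bash
python3 - <<'E'
from h import *
np.set_printoptions(precision=1,suppress=True)
p=eyes.read_camera("top");s=eyes.read_camera("scene");save(p,"top2.png");save(s,"scene2.png")
for q,n in((p,"top"),(s,"scene")):
  for k in("lens","cam_stand"): print(n,k,[(d["score"],d["centre"]) for d in eyes.spot_point(k,q)[:3]])
a=cv2.imread("pics/scene2.png")[140:210,60:120];b=cv2.imread("pics/top2.png")[180:240,365:435]
cv2.imwrite("pics/lens.png",np.hstack([cv2.resize(a,(360,420),interpolation=2),cv2.resize(b,(420,420),interpolation=2) if 0 else cv2.resize(b,(420,360),interpolation=2).__class__((420,420,3)).astype('uint8')*0+cv2.copyMakeBorder(cv2.resize(b,(420,360),interpolation=2),0,60,0,0,0)]))
for z in(170,180,190,200):
  X=[458.6,-385.3,z];print(z,np.array(proj(p,X)),np.array(proj(s,X)))
E
```

```text
top lens [(0.51, [130.6, 340.0])]
top cam_stand [(0.76, [210.9, 391.0]), (0.21, [185.3, 166.6])]
scene lens [(0.69, [171.3, 103.8])]
scene cam_stand [(0.62, [228.5, 87.9]), (0.16, [267.0, 276.7])]
170 [208.  381.2] [173.8 106.7]
180 [207.8 382. ] [170.7 105.9]
190 [207.5 382.9] [167.6 105.1]
200 [207.2 383.8] [164.4 104.3]
```

View pics/lens.png

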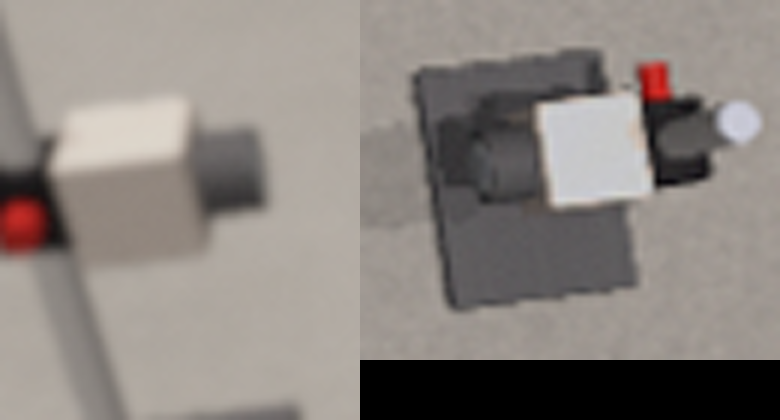

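```bash
cat > fit.py <<'E'
from h import *
from scipy.optimize import least_squares
p=eyes.read_camera("top");s=eyes.read_camera("scene")
T=lambda u,v:np.array([180+(v+.5)/6-.5,365+(u-360+.5)/6-.5]);S=lambda u,v:np.array([140+(v+.5)/6-.5,60+(u+.5)/6-.5])
# stand-frame (x,y,z, +c?), cam, px, weight
F=[((70,55,14),0,p,T(415,75),1),((70,-55,14),0,p,T(600,50),1),((-70,-55,14),0,p,T(635,285),1),((-70,55,14),0,p,T(455,308),1),
((0,-20,300),0,p,T(738,122),1),((0,-20,300),0,s,np.array([136.6,54.1]),1),((0,79,170),1,s,S(264,170),1),((0,79,170),1,p,T(478,165),.7)]
def X(q,l,m):
    x,y,a,c=q;return [x+l[0]*np.cos(a)-l[1]*np.sin(a),y+l[0]*np.sin(a)+l[1]*np.cos(a),l[2]+m*c]
f=lambda q:np.concatenate([w*(np.array(proj(k,X(q,l,m)))-px) for l,m,k,px,w in F])
r=least_squares(f,[467,-464,.11,15],x_scale=[1,1,.01,1]);np.set_printoptions(precision=2,suppress=True)
print(r.x,np.degrees(r.x[2]));print(f(r.x).reshape(-1,2))
q=r.x;print("lens",X(q,(0,79,170),1),"focus",X(q,(0,209,170),1),"rod mid",X(q,(35,209,170),1))
E
python3 fit.py
```

```text
[ 469.4  -466.39    0.13   20.  ] 7.504470626546889
[[-0.71 -0.05]
 [-0.4   0.08]
 [ 0.18  0.81]
 [ 0.32 -0.45]
 [-0.38 -0.05]
 [-1.48 -0.45]
 [-0.19  0.45]
 [ 0.16 -0.34]]
lens [np.float64(459.08704895549687), np.float64(-388.06253009129864), np.float64(190.00334912984786)] focus [np.float64(442.1085872679853), np.float64(-259.1760225013818), np.float64(190.00334912984786)] rod mid [np.float64(476.808800849886), np.float64(-254.60489820089794), np.float64(190.00334912984786)]
```

```bash
python3 -m inch '[[[0,0,0],0.75,1],[[0,0,0],0.75,1],[[-0.2,0.4,0],0,1],[[-0.3,0.7,0],0,1],[[-0.3,0.7,0],0,1],[[-0.3,0.7,0],0,1],[[-0.3,0.7,0],0,1],[[-0.3,0.7,0],0,1],[[-0.2,0.4,0],0,1],[[0,0,0],0,1]]'; python3 go.py 477 -254.6 190 7.3
```

```text
t: 25.3
eef_pos: [505.4, -99.4, 230.6]
tcp_rot: [3.141, -0.0, 0.125]
ft_force: [-0.2, -0.1, -0.2]
opening: 0.095
grip_force: 30.0
t 25.3 pos [505.395 -99.396 230.557] rpy [179.988  -0.009   7.174] q6 1.1232411739194896
shift [-0.793  2.507  0.676] turn -0.025167119148920846
```

```bash
python3 -m inch '[[[-0.1,0.3,0],0,1],[[-0.2,0.5,0.1],0,1],[[-0.2,0.5,0.2],0,1],[[-0.15,0.5,0.2],0,1],[[-0.1,0.4,0.1],0,1],[[-0.043,0.307,0.076],0,1],[[0,0,0],0,1],[[0,0,0],0,1],[[0,0,0],0,1],[[0,0,0],0,1]]'; python3 go.py 477 -254.6 190 7.3;  python3 - <<'E'
from h import *
np.set_printoptions(precision=1,suppress=True)
p=eyes.read_camera("top");s=eyes.read_camera("scene");save(p,"top3.png");save(s,"scene3.png")
prs=[]
for q,n in((p,"top"),(s,"scene")):
  h=cv2.cvtColor(q["pixels"],cv2.COLOR_RGB2HSV).astype(int);e=proj(q,[442.1,-259.2,190])
  m=(h[...,0]>18)&(h[...,0]<36)&(h[...,1]>110);k=np.zeros_like(m);a,b=int(e[0]),int(e[1]);k[a-15:a+15,b-15:b+15]=1;r,c=np.nonzero(m&k)
  print(n,"focus px",np.array(e),"yellow",len(r),(r.mean(),c.mean()) if len(r) else "");
  if len(r):prs.append((q,(r.mean(),c.mean())))
if len(prs)==2:print("band",tri(prs))
a=cv2.resize(cv2.imread("pics/scene3.png")[100:260,50:250],(480,384),interpolation=2);b=cv2.resize(cv2.imread("pics/top3.png")[150:278,290:396],(318,384),interpolation=2)
cv2.imwrite("pics/fin.png",np.hstack([a,b]))
E
```

```text
t: 26.55
eef_pos: [477.9, -252.8, 190.1]
tcp_rot: [3.141, -0.0, 0.129]
ft_force: [-0.9, 1.2, -1.4]
opening: 0.095
grip_force: 30.0
t 26.55 pos [ 477.92  -252.848  190.126] rpy [179.982  -0.017   7.367] q6 0.8334576577953321
shift [-0.019  0.027  0.002] turn 0.013425706214013644
top focus px [212.5 342.7] yellow 0 
scene focus px [162.1 152.1] yellow 13 (np.float64(161.69230769230768), np.float64(151.84615384615384))
```

View pics/fin.png

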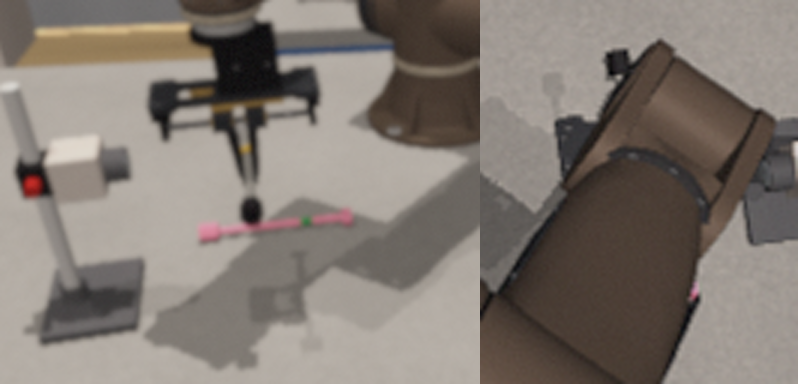

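```bash
python3 -m inch '[[[-0.02,0.03,0],0,1],[[0,0,0],0,1],[[0,0,0],0,1],[[0,0,0],0,1],[[0,0,0],0,1],[[0,0,0],0,1],[[0,0,0],0,1],[[0,0,0],0,1],[[0,0,0],0,1],[[0,0,0],0,1]]'; python3 - <<'E'
from h import *
s=eyes.read_camera("scene");print("due knob pred",proj(s,[573.5,-242,190]),"checked knob pred",proj(s,[567.6+94,240.3+25,37]))
v=s["pixels"].max(2)
for n,(a,b) in(("due",(188,154)),("checked",tuple(int(round(x)) for x in proj(s,[661,265,37])))):
  m=v[a-9:a+9,b-9:b+9]<55;r,c=np.nonzero(m);print(n,len(r),r.mean()+a-9,c.mean()+b-9)
print(env.state()["qvel"].round(4),env.state()["eef_pos"],env.state()["grip_force"])
E
```

```text
t: 27.9
eef_pos: [476.8, -255.3, 189.9]
tcp_rot: [3.142, -0.0, 0.128]
ft_force: [-0.0, -0.1, -1.2]
opening: 0.096
grip_force: 30.0
due knob pred [np.float64(186.7603669838913), np.float64(153.81957423168296)] checked knob pred [np.float64(239.12281987731856), np.float64(347.3687284977287)]
due 50 187.28 153.24
checked 0 nan nan
[-0.0006  0.0001  0.0009 -0.001  -0.0003 -0.0008] [ 476.78010523 -255.27156843  189.88299042] 29.99933212995529<stdin>:5: RuntimeWarning: Mean of empty slice.
  ret = ret.dtype.type(ret / rcount)
```

```bash
python3 - <<'E'
from h import *
s=eyes.read_camera("scene");v=s["pixels"].max(2)
for n,(x,y) in(("checked",(661.9,265.2)),("stay",(644,333)),("bare point",(740,286))):
  a,b=(int(round(t)) for t in proj(s,[x,y,37]));print(n,a,b,v[a-5:a+6:2,b-6:b+7:2].tolist())
p=eyes.read_camera("top");h=cv2.cvtColor(p["pixels"],cv2.COLOR_RGB2HSV)[...,2]
for n,(x,y) in(("checked",(661.9,265.2)),("stay",(644,333)),("due place",(681,198))):
  a,b=(int(round(t)) for t in proj(p,[x,y,37]));r,c=np.nonzero(h[a-8:a+9,b-8:b+9]<60);print(n,a,b,len(r),(r.mean()+a-8,c.mean()+b-8) if len(r) else "")
E
```

```text
checked 239 347 [[165, 176, 154, 137, 154, 164, 163], [149, 116, 98, 98, 122, 147, 144], [141, 96, 91, 93, 98, 122, 153], [137, 107, 89, 91, 92, 93, 129], [148, 140, 105, 88, 88, 92, 112], [140, 144, 124, 100, 99, 122, 160]]
stay 233 369 [[169, 155, 136, 148, 172, 178, 180], [125, 106, 102, 112, 146, 173, 179], [113, 100, 100, 102, 112, 147, 175], [123, 100, 98, 98, 100, 118, 169], [149, 127, 98, 96, 102, 135, 174], [145, 138, 117, 115, 137, 165, 179]]
bare point 259 365 [[178, 178, 180, 180, 179, 179, 178], [178, 178, 179, 178, 178, 176, 177], [179, 179, 178, 177, 176, 175, 175], [178, 178, 177, 176, 177, 176, 176], [177, 176, 175, 176, 176, 175, 176], [178, 177, 176, 175, 176, 175, 176]]
checked 152 182 43 (np.float64(151.2325581395349), np.float64(181.90697674418604))
stay 157 162 44 (np.float64(156.6818181818182), np.float64(162.20454545454547))
due place 147 202 0
```

Both knobs are where they should be, rod_stay has not moved, and the held rod is still and on target. I'll hand in.

```bash
python3 -c "from cell import env; print(env.job_done())"
```

```text
the job is handed in; nothing more can be done
None
```

The job is handed in, with no verdict shown: the checked rod lies released in the free place with its knob the same way as the others, and the yellow-banded rod is held still, level and knob away from the robot, its band within a pixel of the estimated focus point in the scene view.

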